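# Load the pedalboard in reverse order

### The arm

A 6-joint arm with a two-finger parallel gripper is mounted at the origin on the work surface. World frame = base frame: x ahead of the robot, y to its left, z up, the work surface at z = 0. Lengths are in mm, angles in rad, forces in N, time in s.
With the tool pointing down it reaches from about 250 to 800 mm from the base axis. Payload 8.5 kg.
Tool frame: the origin (TCP) lies between the finger pads; the fingertips stand 8 mm ahead of it and the grasp point (between the pads) lies 11 mm behind it; z points along the fingers, y is the direction in which the jaws open and shut (so a half turn about z gives the same grasp; the last joint's range is limited). The gripper opens to 85 mm and grips with 20 to 120 N. Pads are 22 mm wide; open, the fingers measure 114 mm over their backs; the gripper's body (76 mm by 85 mm) begins 54 mm behind the grasp point. The pads swing forward as they close: fully open they stand 13 mm farther back than shut.
Start: joints at [1.247, 0.238, -0.013, 1.319, 0, 1.571], TCP at [167.024, 497.677, 239.276] pointing down, gripper open.
Joint ranges: [-2.66, 2.66], [-1.03, 1.9], [-1.14, 1.46], [-1.82, 2.27], [-1.45, 1.34], [-3.14, 3.14]. Speed limits (rad/s): [2.22, 2.22, 2.79, 3.14, 3.14, 3.14].

### API

Orientations are given as a unit quaternion [x, y, z, w].
In Python, from rig import env, eyes, order gives the robot as it stands. The module is installed in compiled form; this text tells all that it offers.
- The arm moves only by the shell command python3 -m inch 'ROWS' [FORCE]. ROWS is JSON, one flat list of numbers, 7 for each row, row after row: the shift along the tool's x, y, z in cm, then the turn, a rotation vector about the tool's x, y, z in rad, then the opening, from 0 (shut) to 1 (fully open). A call has 1 to 5 rows; each row shifts and turns the commanded pose from where the row before left it, along the tool's axes as they then stand; what a row does not reach is not made up. A row lasts 1/8 s, in which the tool goes at most 62.5 mm and 10.7 degrees, less where a joint would pass 70% of its speed; a pose out of reach is approached as far as the arm can. A call is refused whole if a number of a shift passes 6.25 or a number of a turn 0.188, either way. A call with a gripper value outside its range is refused whole. The fingers move at their own pace and stop on an object; FORCE is the grip in N (left out, the last holds). Time passes only in rows, so rows that do not move let the fingers close. It gives the time, the measured TCP pose, the force and the opening at its end, in the units of the state.
- env.observe(): the state, without advancing time (a new reading comes with each control period).
- eyes.capture(name): name is "side" or "top"; returns the picture (384x512x3 uint8, red, green, blue); there is no depth.
- eyes.camera_model(name): a dict with "fx", "fy", "cx", "cy" (pixels), "k1" (the pictures are not rectified: a ray, as slopes to the right and down, at radius r is drawn at 1 + k1 r^2 times it, then the intrinsics apply), "camera_from_world" (4x4, takes a point from world to camera coordinates). Camera axes: x right, y down, z forward; pixel columns grow to the right and rows downward; lengths in mm; the calibration is good to about 2 mm. A picture is of the moment at which its call begins. camera_model takes no time and is no camera call.
- order.finish_job(): hands the job in, once; it reports no verdict.
The state is a dict: "time_s": time; "qpos": joint angles; "qvel": joint speeds; "tau": joint torques, N m; "eef_pos": TCP position; "orientation": TCP orientation; "contact_force": force on the tool from outside, world axes, zero at the start; "torque": the same for the moment, N m; "width": finger opening in mm.
Only numpy, scipy, OpenCV 4.12 (cv2) and the standard library are available. Lean on these libraries where they do the work, as an engineer would, in place of code of your own. Each camera call takes 0.05 s, during which the arm holds its last target. There are 200 camera calls.

### The job

Move the four guitar pedals from their rests on the plywood tray onto the four black pads of the pedalboard in reverse order, because the signal runs the other way there: as seen from the robot, the pedal that is leftmost on the tray goes on the rightmost pad, and so on through the row. Set each down gently and upright, one to a pad, wholly on the pad and lengthwise along it (either end may face the robot). Do not tip any pedal over, and leave the glass slide standing where it is.

Things in the scene. Friction and masses are not known exactly. Their poses are not given: they have to be found in the camera images.
- pedal_red: Loose red mini guitar pedal: box 93 long (x) x 40 wide (y) x 36 high, about 220 g (varies); on top one black knob (total height 47) in the +x half, a steel foot switch near the -x end. Origin: centre of underside; z up. Starts upright on its rest, within 3 mm and 0.06 rad of it. Grip it from above by its flat sides, 40 apart.
- pedal_yellow: Loose yellow mini guitar pedal: box 93 long (x) x 40 wide (y) x 36 high, about 220 g (varies); on top two black knobs side by side (total height 47) in the +x half, a steel foot switch near the -x end. Origin: centre of underside; z up. Starts upright on its rest, within 3 mm and 0.06 rad of it. Grip it from above by its flat sides, 40 apart.
- pedal_green: Loose green mini guitar pedal: box 93 long (x) x 40 wide (y) x 36 high, about 220 g (varies); on top three black knobs in a triangle (total height 47) in the +x half, a steel foot switch near the -x end. Origin: centre of underside; z up. Starts upright on its rest, within 3 mm and 0.06 rad of it. Grip it from above by its flat sides, 40 apart.
- pedal_blue: Loose blue mini guitar pedal: box 93 long (x) x 40 wide (y) x 36 high, about 220 g (varies); on top two black knobs one behind the other (total height 47) in the +x half, a steel foot switch near the -x end. Origin: centre of underside; z up. Starts upright on its rest, within 3 mm and 0.06 rad of it. Grip it from above by its flat sides, 40 apart.
- rest_red: Pale red rest under the red pedal at the start: fixed plate 109 (x) x 56 (y) x 8 high on a plywood tray 150 x 300 x 12; its top is 20 above the table. Origin: centre of underside, 12 above the table; z up. The four rests lie in a row along their y axes, about 72 apart, in an order that changes.
- rest_yellow: Pale yellow rest under the yellow pedal at the start: fixed plate 109 (x) x 56 (y) x 8 high on a plywood tray 150 x 300 x 12; its top is 20 above the table. Origin: centre of underside, 12 above the table; z up. The four rests lie in a row along their y axes, about 72 apart, in an order that changes.
- rest_green: Pale green rest under the green pedal at the start: fixed plate 109 (x) x 56 (y) x 8 high on a plywood tray 150 x 300 x 12; its top is 20 above the table. Origin: centre of underside, 12 above the table; z up. The four rests lie in a row along their y axes, about 72 apart, in an order that changes.
- rest_blue: Pale blue rest under the blue pedal at the start: fixed plate 109 (x) x 56 (y) x 8 high on a plywood tray 150 x 300 x 12; its top is 20 above the table. Origin: centre of underside, 12 above the table; z up. The four rests lie in a row along their y axes, about 72 apart, in an order that changes.
- board: Fixed aluminium pedalboard 130 (x) x 300 (y), level top 30 above the table. Four black pads, each 109 (x) x 56 (y), flush with the top, centred at board x = 0, y = -108, -36, 36, 108. Origin: centre of underside, on the table; z up. It stands left or right of the tray; both have their y axis within 0.2 rad of world y (robot's left).
- slide: Loose amber glass guitar slide: tube 28 outside diameter, 65 high, 50 g, standing on end on the table between tray and board. Origin: centre of its lower end. Leave it alone.
Not all that is in view belongs to the job. Several things have the shape of the pedal_red; the one meant has the colours described above.

How it is judged (in metres and radians):
At the end, for the whole second after the job is handed in: All four pedals released, at rest and upright (0.08 rad) on the board, one to a pad, centres within 14 mm lengthwise and 12 mm crosswise, along the pad within 0.2 rad either way round, left-to-right order the reverse of the rests'; the slide stands within 15 mm of its start (x of pedal_red in the frame of board between -0.014 and 0.014 m and (y of pedal_red in the frame of board between -0.12 and -0.096 m or y of pedal_red in the frame of board between -0.048 and -0.024 m or y of pedal_red in the frame of board between 0.024 and 0.048 m or y of pedal_red in the frame of board between 0.096 and 0.12 m) and z of pedal_red in the frame of board between 0.026 and 0.034 m and angle between each of pedal_red, pedal_yellow, pedal_green, pedal_blue's own z axis and vertical below 0.08 rad and angle between the x axis of each of pedal_red, pedal_yellow, pedal_green, pedal_blue and the x axis of board, either way round below 0.2 rad and linear speed of each of pedal_red, pedal_yellow, pedal_green, pedal_blue below 0.02 m/s and angular speed of each of pedal_red, pedal_yellow, pedal_green, pedal_blue below 0.2 rad/s and contact force between each of pedal_red, pedal_yellow, pedal_green, pedal_blue and the fingers below 0.1 N and x of pedal_yellow in the frame of board between -0.014 and 0.014 m and (y of pedal_yellow in the frame of board between -0.12 and -0.096 m or y of pedal_yellow in the frame of board between -0.048 and -0.024 m or y of pedal_yellow in the frame of board between 0.024 and 0.048 m or y of pedal_yellow in the frame of board between 0.096 and 0.12 m) and z of pedal_yellow in the frame of board between 0.026 and 0.034 m and x of pedal_green in the frame of board between -0.014 and 0.014 m and (y of pedal_green in the frame of board between -0.12 and -0.096 m or y of pedal_green in the frame of board between -0.048 and -0.024 m or y of pedal_green in the frame of board between 0.024 and 0.048 m or y of pedal_green in the frame of board between 0.096 and 0.12 m) and z of pedal_green in the frame of board between 0.026 and 0.034 m and x of pedal_blue in the frame of board between -0.014 and 0.014 m and (y of pedal_blue in the frame of board between -0.12 and -0.096 m or y of pedal_blue in the frame of board between -0.048 and -0.024 m or y of pedal_blue in the frame of board between 0.024 and 0.048 m or y of pedal_blue in the frame of board between 0.096 and 0.12 m) and z of pedal_blue in the frame of board between 0.026 and 0.034 m and ((y of rest_yellow in the frame of rest_red above 0 m and ((y of pedal_yellow in the frame of board below -0.072 m and y of pedal_red in the frame of board above -0.072 m) or (y of pedal_yellow in the frame of board below 0 m and y of pedal_red in the frame of board above 0 m) or (y of pedal_yellow in the frame of board below 0.072 m and y of pedal_red in the frame of board above 0.072 m))) or (not (y of rest_yellow in the frame of rest_red above 0 m) and ((y of pedal_red in the frame of board below -0.072 m and y of pedal_yellow in the frame of board above -0.072 m) or (y of pedal_red in the frame of board below 0 m and y of pedal_yellow in the frame of board above 0 m) or (y of pedal_red in the frame of board below 0.072 m and y of pedal_yellow in the frame of board above 0.072 m)))) and ((y of rest_green in the frame of rest_red above 0 m and ((y of pedal_green in the frame of board below -0.072 m and y of pedal_red in the frame of board above -0.072 m) or (y of pedal_green in the frame of board below 0 m and y of pedal_red in the frame of board above 0 m) or (y of pedal_green in the frame of board below 0.072 m and y of pedal_red in the frame of board above 0.072 m))) or (not (y of rest_green in the frame of rest_red above 0 m) and ((y of pedal_red in the frame of board below -0.072 m and y of pedal_green in the frame of board above -0.072 m) or (y of pedal_red in the frame of board below 0 m and y of pedal_green in the frame of board above 0 m) or (y of pedal_red in the frame of board below 0.072 m and y of pedal_green in the frame of board above 0.072 m)))) and ((y of rest_green in the frame of rest_yellow above 0 m and ((y of pedal_green in the frame of board below -0.072 m and y of pedal_yellow in the frame of board above -0.072 m) or (y of pedal_green in the frame of board below 0 m and y of pedal_yellow in the frame of board above 0 m) or (y of pedal_green in the frame of board below 0.072 m and y of pedal_yellow in the frame of board above 0.072 m))) or (not (y of rest_green in the frame of rest_yellow above 0 m) and ((y of pedal_yellow in the frame of board below -0.072 m and y of pedal_green in the frame of board above -0.072 m) or (y of pedal_yellow in the frame of board below 0 m and y of pedal_green in the frame of board above 0 m) or (y of pedal_yellow in the frame of board below 0.072 m and y of pedal_green in the frame of board above 0.072 m)))) and ((y of rest_blue in the frame of rest_red above 0 m and ((y of pedal_blue in the frame of board below -0.072 m and y of pedal_red in the frame of board above -0.072 m) or (y of pedal_blue in the frame of board below 0 m and y of pedal_red in the frame of board above 0 m) or (y of pedal_blue in the frame of board below 0.072 m and y of pedal_red in the frame of board above 0.072 m))) or (not (y of rest_blue in the frame of rest_red above 0 m) and ((y of pedal_red in the frame of board below -0.072 m and y of pedal_blue in the frame of board above -0.072 m) or (y of pedal_red in the frame of board below 0 m and y of pedal_blue in the frame of board above 0 m) or (y of pedal_red in the frame of board below 0.072 m and y of pedal_blue in the frame of board above 0.072 m)))) and ((y of rest_blue in the frame of rest_yellow above 0 m and ((y of pedal_blue in the frame of board below -0.072 m and y of pedal_yellow in the frame of board above -0.072 m) or (y of pedal_blue in the frame of board below 0 m and y of pedal_yellow in the frame of board above 0 m) or (y of pedal_blue in the frame of board below 0.072 m and y of pedal_yellow in the frame of board above 0.072 m))) or (not (y of rest_blue in the frame of rest_yellow above 0 m) and ((y of pedal_yellow in the frame of board below -0.072 m and y of pedal_blue in the frame of board above -0.072 m) or (y of pedal_yellow in the frame of board below 0 m and y of pedal_blue in the frame of board above 0 m) or (y of pedal_yellow in the frame of board below 0.072 m and y of pedal_blue in the frame of board above 0.072 m)))) and ((y of rest_blue in the frame of rest_green above 0 m and ((y of pedal_blue in the frame of board below -0.072 m and y of pedal_green in the frame of board above -0.072 m) or (y of pedal_blue in the frame of board below 0 m and y of pedal_green in the frame of board above 0 m) or (y of pedal_blue in the frame of board below 0.072 m and y of pedal_green in the frame of board above 0.072 m))) or (not (y of rest_blue in the frame of rest_green above 0 m) and ((y of pedal_green in the frame of board below -0.072 m and y of pedal_blue in the frame of board above -0.072 m) or (y of pedal_green in the frame of board below 0 m and y of pedal_blue in the frame of board above 0 m) or (y of pedal_green in the frame of board below 0.072 m and y of pedal_blue in the frame of board above 0.072 m)))) and distance of slide from where it was at the start of the episode below 0.015 m and angle between slide's own z axis and vertical below 0.1 rad); the robot touches nothing.
It fails at once if the glass slide is knocked over or pushed more than 15 mm (angle between slide's own z axis and vertical above 0.35 rad or distance of slide from where it was at the start of the episode above 0.015 m).
It fails at once if a pedal is tipped over (tilted more than 40 degrees) (angle between any of pedal_red, pedal_yellow, pedal_green, pedal_blue's own z axis and vertical above 0.7 rad).
It fails at once if a pedal is dropped or slammed onto the board (more than 60 N) (contact force between any of pedal_red, pedal_yellow, pedal_green, pedal_blue and board above 60 N).
It also fails if it takes over 96 s, if anything falls off the work surface, if the arm or the gripper's body presses on something with over 40 N, if the wrist force passes 120 N, or if a joint passes its speed limit or range.

## Working session

There is one attempt and no reset: what is moved stays moved. The work goes in short steps, Python scripts to look and compute and a shell command to move; the robot and the scene stay as the last step left them, time stands still between calls to the robot, and variables do not carry over. Pictures are saved under pics/ and viewed, about 12 in all and at most 16, crops included, and the job is handed in when it is done.

```bash
mkdir -p pics
cat > h.py <<'E'
import numpy as np, cv2
from rig import env, eyes, order
def ray(cam,uv):
    m=eyes.camera_model(cam); T=np.array(m["camera_from_world"])
    d=np.array([(uv[0]-m["cx"])/m["fx"],(uv[1]-m["cy"])/m["fy"]]); s=d.copy()
    for _ in range(20): s=d/(1+m["k1"]*(s@s))
    R=T[:3,:3]; return -R.T@T[:3,3], R.T@np.array([s[0],s[1],1])
def onz(cam,uv,z):
    o,d=ray(cam,uv); return o+d*(z-o[2])/d[2]
def tri(uv1,uv2,c1="top",c2="side"):
    o,d=ray(c1,uv1); p,e=ray(c2,uv2)
    A=np.c_[d,-e]; t=np.linalg.lstsq(A,p-o,rcond=None)[0]
    a,b=o+d*t[0],p+e*t[1]; return (a+b)/2, np.linalg.norm(a-b)
def proj(cam,P):
    m=eyes.camera_model(cam);T=np.array(m["camera_from_world"]);c=T[:3,:3]@P+T[:3,3]
    s=c[:2]/c[2]; s=s*(1+m["k1"]*(s@s)); return np.array([s[0]*m["fx"]+m["cx"],s[1]*m["fy"]+m["cy"]])
def save(cam,n):
    im=eyes.capture(cam); cv2.imwrite(f"pics/{n}.png",im[:,:,::-1]); return im
E
python3 - <<'E'
from h import *
np.set_printoptions(precision=2,suppress=True)
s=env.observe(); print(s)
a=save("top","t0");b=save("side","s0")
for c in("top","side"):
    m=eyes.camera_model(c);print(m); o,d=ray(c,(256,192));print(o,d)
E
```

```text
{'time_s': 0.0, 'qpos': array([ 1.25,  0.24, -0.01,  1.32, -0.  ,  1.57]), 'qvel': array([-0.,  0., -0., -0.,  0.,  0.]), 'tau': array([  0.  , -53.88,  34.64,   0.02,  -0.  ,   0.  ]), 'eef_pos': array([166.93, 497.33, 238.69]), 'orientation': array([ 0.16,  0.99, -0.  , -0.  ]), 'contact_force': array([ 0.79, -0.4 ,  0.26]), 'torque': array([-0.01,  0.03, -0.  ]), 'width': 85.49720441131706}
{'fx': 384.38503996155083, 'fy': 384.38503996155083, 'cx': 252.80036751272553, 'cy': 193.58078400529854, 'k1': -0.1319387265089352, 'camera_from_world': array([[  0.03,  -1.  ,   0.02, -26.12],
       [ -0.99,  -0.03,  -0.15, 512.86],
       [  0.15,  -0.02,  -0.99, 749.6 ],
       [  0.  ,   0.  ,   0.  ,   1.  ]])}
[393.85   2.07 818.83] [ 0.16 -0.02 -0.99]
{'fx': 395.9303270390533, 'fy': 395.9303270390533, 'cx': 250.42696987519054, 'cy': 191.2049568646818, 'k1': -0.08199007681828699, 'camera_from_world': array([[   0.91,   -0.42,    0.01, -446.62],
       [  -0.25,   -0.56,   -0.79,  169.99],
       [   0.33,    0.72,   -0.61,  661.79],
       [   0.  ,    0.  ,    0.  ,    1.  ]])}
[ 228.   -567.23  540.92] [ 0.35  0.71 -0.61]
```

View pics/t0.png

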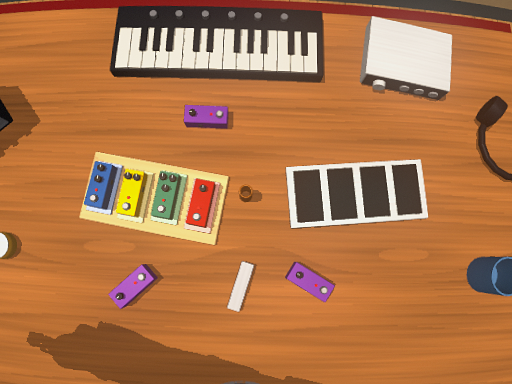

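View pics/s0.png

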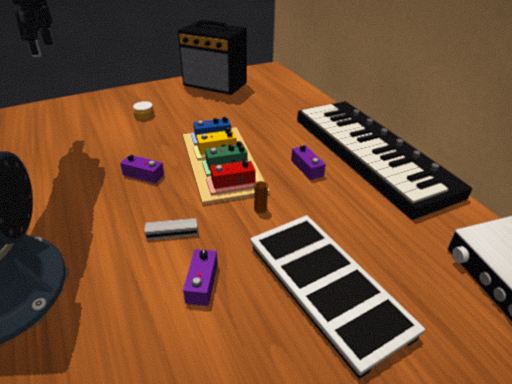

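The top view shows, left to right, blue (100,186), yellow (131,192), green (166,196) and red (201,203). The slide is at (246,194), and the board with four pads spans (287–427, 160–227). 

Objects that could be mistaken for pedals are the purple pedals at (206,116), (133,286) and (310,282), which are ruled out by colour. That gives blue→rightmost pad, yellow→next, green→next, red→leftmost.

```bash
cat > m.py <<'E'
from h import *
H={"red":[(0,8),(172,180)],"yellow":[(22,33)],"green":[(50,80)],"blue":[(100,118)]}
def mask(im,c,smin=150):
    hsv=cv2.cvtColor(im,cv2.COLOR_RGB2HSV); m=0
    for a,b in H[c]: m=m|cv2.inRange(hsv,(a,smin,50),(b,255,255))
    return m
def blobs(im,c,roi):
    m=mask(im,c); z=np.zeros_like(m); x0,y0,x1,y1=roi; z[y0:y1,x0:x1]=m[y0:y1,x0:x1]
    z=cv2.morphologyEx(z,cv2.MORPH_CLOSE,np.ones((5,5)))
    cs,_=cv2.findContours(z,cv2.RETR_EXTERNAL,cv2.CHAIN_APPROX_NONE); return max(cs,key=cv2.contourArea)
E
python3 - <<'E'
from m import *
np.set_printoptions(precision=1,suppress=True)
a=cv2.imread("pics/t0.png");b=cv2.imread("pics/s0.png")
t=a[:,:,::-1].copy()
for c in H:
    k=blobs(t,c,(75,145,235,250)); r=cv2.minAreaRect(k); print(c,cv2.contourArea(k),r,cv2.boxPoints(r).ravel())
    print("  world@56",onz("top",r[0],56))
cv2.imwrite("pics/c1.png",cv2.resize(a[145:250,75:235],None,fx=5,fy=5,interpolation=cv2.INTER_CUBIC))
cv2.imwrite("pics/c2.png",np.hstack([cv2.resize(b[110:210,175:275],None,fx=4,fy=4,interpolation=cv2.INTER_CUBIC),cv2.resize(b[210:370,240:400],(400,400))]))
# board pads: dark blobs
for n,im,roi in(("top",a,(280,150,435,235)),("side",b,(240,205,430,372))):
    x0,y0,x1,y1=roi; g=cv2.cvtColor(im[y0:y1,x0:x1],cv2.COLOR_BGR2HSV)
    d=cv2.inRange(g,(0,0,0),(180,255,75)); cs,_=cv2.findContours(d,cv2.RETR_EXTERNAL,cv2.CHAIN_APPROX_NONE)
    for k in sorted(cs,key=cv2.contourArea)[-5:]:
        if cv2.contourArea(k)<300: continue
        q=cv2.approxPolyDP(cv2.convexHull(k),4,True).reshape(-1,2)+[x0,y0]
        M=cv2.moments(k);ce=np.array([M["m10"]/M["m00"]+x0,M["m01"]/M["m00"]+y0])
        print(n,cv2.contourArea(k),ce,q.tolist(),onz(n,ce,30))
E
```

```text
red 882.0 ((200.5290985107422, 202.43521118164062), (20.722705841064453, 46.01332092285156), 12.875000953674316) [185.3 222.6 195.6 177.7 215.8 182.3 205.5 227.2]
  world@56 [489.6  93.7  56. ]
yellow 797.5 ((131.3688507080078, 192.057373046875), (23.19023323059082, 45.86511993408203), 13.240520477294922) [114.8 211.7 125.3 167.1 147.9 172.4 137.4 217. ]
  world@56 [506.1 235.4  56. ]Traceback (most recent call last):
  File "<stdin>", line 6, in <module>
  File "m.py", line 10, in blobs
    cs,_=cv2.findContours(z,cv2.RETR_EXTERNAL,cv2.CHAIN_APPROX_NONE); return max(cs,key=cv2.contourArea)
                                                                             ~~~^^^^^^^^^^^^^^^^^^^^^^^^
ValueError: max() iterable argument is empty
```

```bash
sed -i 's/smin=150/smin=None/; s/(a,smin,50)/(a,smin or (85 if c=="green" else 140),50)/; s/(50,80)/(48,85)/; s/(100,118)/(98,122)/' m.py
python3 - <<'E'
from m import *
np.set_printoptions(precision=1,suppress=True)
a=cv2.imread("pics/t0.png");b=cv2.imread("pics/s0.png")
t=a[:,:,::-1].copy()
print(cv2.cvtColor(t,cv2.COLOR_RGB2HSV)[[205,190,193],[168,163,93]])
cv2.imwrite("pics/c1.png",cv2.resize(a[145:250,75:235],None,fx=5,fy=5,interpolation=cv2.INTER_CUBIC))
cv2.imwrite("pics/c2.png",np.hstack([cv2.resize(b[110:210,175:275],None,fx=4,fy=4,interpolation=cv2.INTER_CUBIC),cv2.resize(b[210:370,240:400],(400,400))]))
for n,im,roi in(("top",a,(280,150,435,235)),("side",b,(240,205,430,372))):
    x0,y0,x1,y1=roi; g=cv2.cvtColor(im[y0:y1,x0:x1],cv2.COLOR_BGR2HSV)
    d=cv2.inRange(g,(0,0,0),(180,255,75)); cs,_=cv2.findContours(d,cv2.RETR_EXTERNAL,cv2.CHAIN_APPROX_NONE)
    for k in sorted(cs,key=cv2.contourArea)[-5:]:
        if cv2.contourArea(k)<300: continue
        q=cv2.approxPolyDP(cv2.convexHull(k),4,True).reshape(-1,2)+[x0,y0]
        M=cv2.moments(k);ce=np.array([M["m10"]/M["m00"]+x0,M["m01"]/M["m00"]+y0])
        print(n,cv2.contourArea(k),ce,q.tolist(),onz(n,ce,30))
for c in H:
    try:k=blobs(t,c,(75,145,235,250))
    except Exception: print(c,"none");continue
    r=cv2.minAreaRect(k); print(c,cv2.contourArea(k),r,"  world@56",onz("top",r[0],56))
E
```

```text
[[ 64  83 159]
 [ 12 107  81]
 [109 159 188]]
top 674.5 [311.9 203.1] [[318, 170], [322, 219], [298, 221], [295, 188], [306, 171]] [ 498.6 -134.2   30. ]
top 1074.5 [406.4 188.7] [[415, 164], [421, 212], [398, 213], [392, 166]] [ 535.9 -340.    30. ]
top 1130.5 [374.6 191.1] [[383, 166], [389, 214], [365, 216], [360, 168]] [ 528.3 -268.9   30. ]
top 1166.5 [341.5 193.4] [[351, 168], [356, 216], [332, 219], [327, 170]] [ 521.1 -197.2   30. ]
side 412.0 [305.7 312. ] [[253, 245], [356, 371]] [ 458.  -274.8   30. ]
side 1115.0 [290.8 239.6] [[322, 237], [277, 258], [260, 241], [306, 221]] [ 513.8 -127.8   30. ]
side 1392.0 [314.7 265.3] [[349, 263], [301, 287], [282, 267], [328, 245]] [ 520.6 -199.5   30. ]
side 1748.5 [342.2 294.7] [[378, 291], [329, 320], [307, 296], [356, 270]] [ 527.5 -271.3   30. ]
side 2186.0 [373.7 328.5] [[388, 300], [412, 325], [359, 358], [336, 330]] [ 534.4 -343.1   30. ]
red 886.0 ((200.52374267578125, 202.53762817382812), (20.7674560546875, 46.191856384277344), 12.72435474395752)   world@56 [489.4  93.7  56. ]
yellow 798.5 ((131.3688507080078, 192.057373046875), (23.19023323059082, 45.86511993408203), 13.240520477294922)   world@56 [506.1 235.4  56. ]
green 338.5 ((163.4615478515625, 197.6923065185547), (17.25821876525879, 36.477603912353516), 11.309932708740234)   world@56 [496.8 168.9  56. ]
blue 688.5 ((97.516845703125, 183.99005126953125), (17.211503982543945, 44.43999099731445), 14.420774459838867)   world@56 [520.6 307.7  56. ]
```

View pics/c1.png

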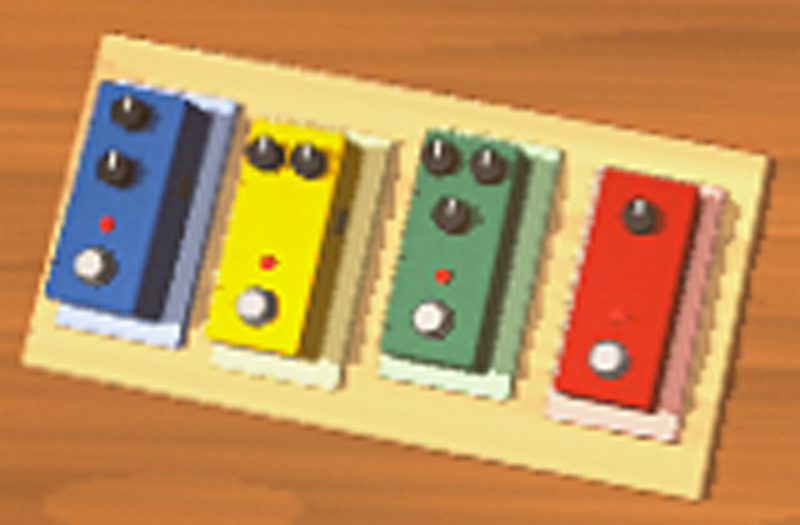

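View pics/c2.png

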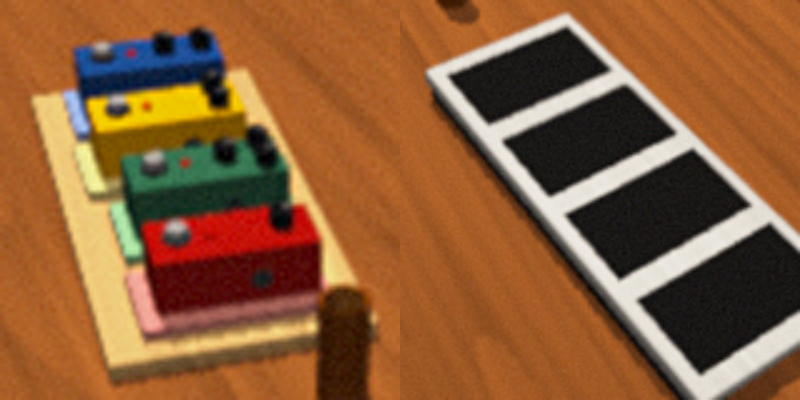

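Run:
```python
from h import *
np.set_printoptions(precision=1,suppress=True)
T=lambda p:np.array(p)/5+[75-.4,145-.4]; S=lambda p:np.array(p)/4+[175-.4,110-.4]
for n,p,q in(("blue",(107,225),(131,53)),("yel",(268,262),(146,107)),("grn",(443,276),(184,163))): print(n,"LED",tri(T(p),S(q)))
for n,q in dict(blue=[(105,83),(187,98),(140,318),(48,297)],yel=[(252,120),(347,132),(303,357),(210,340)],grn=[(425,132),(522,148),(475,370),(382,352)],red=[(603,168),(697,185),(655,410),(556,390)]).items():
    w=np.array([onz("top",T(p),56) for p in q])[:,:2]; l=(w[0]+w[1]-w[2]-w[3])/2; ww=(w[0]+w[3]-w[1]-w[2])/2
    print(n,w.mean(0),"len",np.linalg.norm(l),np.linalg.norm(ww),"yaw %.3f %.3f"%(np.arctan2(l[1],l[0]),np.arctan2(-ww[0],ww[1])))
print("redtop",tri(T((628,289)),S((231,227))))
P=[]
for p,q in(((341.5,193.4),(314.7,265.3)),((374.6,191.1),(342.2,294.7)),((406.4,188.7),(373.7,328.5))): r=tri(p,q);print("pad",r);P.append(r[0])
d=P[0]-P[2]; print("board yaw",np.arctan2(-d[0],d[1]), np.linalg.norm(d)/2)
# board corners on top
a=cv2.imread("pics/t0.png")
print("slide top", onz("top",(246,190),65),"bot",onz("side",(261,210),0))
```

```text
blue LED (array([509.3, 308.3,  59.1]), np.float64(1.8872611086779016))
yel LED (array([495.7, 240.6,  57.8]), np.float64(0.1610768413534868))
grn LED (array([492.4, 168.4,  59.2]), np.float64(0.6288394185234806))
blue [520.2 305.5] len 91.60688517305056 38.17214521396799 yaw -0.151 -0.167
yel [506.5 237.9] len 92.22038349563643 39.6338610681112 yaw -0.117 -0.119
grn [503.3 166.7] len 91.28285111919008 39.448147413654496 yaw -0.138 -0.144
red [490.3  94.5] len 91.69316632166355 39.5486380271636 yaw -0.147 -0.158
redtop (array([489.9,  93.4,  61.5]), np.float64(1.930935832672094))
pad (array([ 521.7, -197.8,   27.7]), np.float64(0.42974367099994415))
pad (array([ 528.9, -269.8,   27.5]), np.float64(0.27657757044317527))
pad (array([ 536.6, -341.5,   26.4]), np.float64(0.08294597267008677))
board yaw 0.10311487029793927 72.26037644749752
slide top [516.2   3.5  65. ] bot [516.6   1.5   0. ]
```

```bash
cat > go.py <<'E'
import sys
from h import *
from scipy.spatial.transform import Rotation as R
def go(x,y,z,psi):
    s=env.observe(); A=R.from_quat(s["orientation"]).as_matrix(); ty=A[:,1]; cur=np.arctan2(-ty[0],ty[1]); flip=1
    th=-((psi-cur+np.pi/2)%np.pi-np.pi/2)
    B=A@R.from_rotvec([0,0,th]).as_matrix(); d=np.array([x,y,z])-s["eef_pos"]
    print("t %.2f pos %s psi %.3f tilt %.3f w %.1f F %s | turn %.3f then cm %s (before-turn axes %s)"%(s["time_s"],s["eef_pos"].round(1),cur,np.arccos(-A[2,2]),s["width"],s["contact_force"].round(1),th,(B.T@d/10).round(2),(A.T@d/10).round(2)))
if __name__=="__main__": go(*map(float,sys.argv[1:]))
E
python3 go.py 520 305.5 160 -0.155
```

```text
t 0.10 pos [166.9 497.4 238.7] psi -0.324 tilt 0.001 w 85.5 F [ 0.4  0.8 -0.6] | turn -0.169 then cm [-37.85 -13.49   7.88] (before-turn axes [-39.58  -6.94   7.88])
```

```bash
python3 -m inch '[0,0,0,0,0,-0.169,0.7, -3.78,-1.35,0.8,0,0,0,0.7, -3.78,-1.35,0.8,0,0,0,0.7, -3.78,-1.35,0.8,0,0,0,0.7, -3.78,-1.35,0.8,0,0,0,0.7]' 60; python3 -m inch '[-3.78,-1.35,0.8,0,0,0,0.7, -3.78,-1.35,0.8,0,0,0,0.7, -3.78,-1.35,0.8,0,0,0,0.7, -3.78,-1.35,0.8,0,0,0,0.7, -3.78,-1.35,0.8,0,0,0,0.7]';python3 -m inch '[-3.78,-1.35,0.7,0,0,0,0.7,0,0,0,0,0,0,0.7]'; python3 go.py 520 305.5 160 -0.155
```

```text
time_s: 0.72
eef_pos: [309.0, 420.2, 206.8]
orientation: [0.077, 0.997, -0.0, -0.0]
contact_force: [0.3, 0.6, -0.4]
width: 59.3
time_s: 1.35
eef_pos: [485.4, 324.3, 166.7]
orientation: [0.077, 0.997, -0.0, -0.0]
contact_force: [-0.2, 0.1, -0.0]
width: 59.5
time_s: 1.6
eef_pos: [521.2, 304.3, 158.9]
orientation: [0.079, 0.997, -0.001, -0.001]
contact_force: [-0.3, 0.3, -0.1]
width: 59.6
t 1.60 pos [521.2 304.3 158.9] psi -0.158 tilt 0.002 w 59.6 F [-0.3  0.3 -0.1] | turn -0.003 then cm [ 0.14  0.1  -0.11] (before-turn axes [ 0.14  0.1  -0.11])
```

```bash
python3 -m inch '[0.1,0.1,2.5,0,0,0,0.7,0,0,2.9,0,0,0,0.7,0,0,2.0,0,0,0,0.7,0,0,0,0,0,0,0.7]'; python3 -c "
from h import *
a=save('top','t1');b=save('side','s1')
cv2.imwrite('pics/c3.png',np.hstack([cv2.resize(im[y:y+100,x:x+100],(400,400),interpolation=cv2.INTER_CUBIC) for im,x,y in((a,60,130),(b,165,85))])[:,:,::-1])
P=np.array([520.,305.5,76]);print(proj('top',P),proj('side',P))"; python3 go.py 520 305.5 36 -0.155
```

```text
time_s: 2.1
eef_pos: [517.1, 307.0, 85.0]
orientation: [0.077, 0.997, -0.001, -0.001]
contact_force: [-0.7, -0.2, 1.2]
width: 59.8
[ 94.83384598 182.54276191] [210.91445265 116.63575264]
t 2.20 pos [518.6 307.6  86.9] psi -0.154 tilt 0.000 w 59.7 F [-0.5  0.4 -0.2] | turn 0.001 then cm [-0.17 -0.19  5.09] (before-turn axes [-0.17 -0.19  5.09])
```

View pics/c3.png

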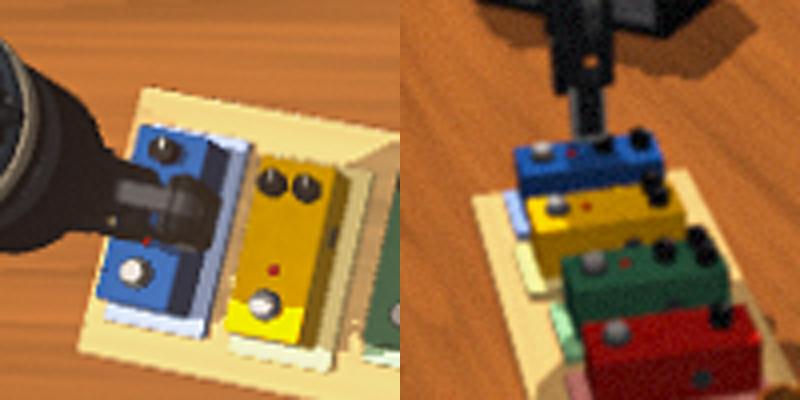

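```bash
python3 -m inch '[-0.15,-0.2,1,0,0,0,0.7,0,0,1,0,0,0,0.7,0,0,0.5,0,0,0,0.7,0,0,0.5,0,0,0,0.7]'; python3 -m inch '[0,0,0.5,0,0,0,0.7,0,0,0.5,0,0,0,0.7,0,0,0.5,0,0,0,0.7,0,0,0.4,0,0,0,0.7,0,0,0,0,0,0,0.7]'; python3 go.py 520 305.5 36 -0.155
```

```text
time_s: 2.7
eef_pos: [520.0, 304.9, 55.9]
orientation: [0.077, 0.997, -0.0, -0.0]
contact_force: [1.0, -0.2, 0.3]
width: 59.8
time_s: 3.32
eef_pos: [519.8, 304.8, 36.9]
orientation: [0.077, 0.997, -0.0, -0.0]
contact_force: [-0.0, 0.7, -0.0]
width: 59.7
t 3.33 pos [519.8 304.8  36.9] psi -0.155 tilt 0.001 w 59.7 F [-0.   0.7 -0. ] | turn 0.000 then cm [-0.01  0.07  0.09] (before-turn axes [-0.01  0.07  0.09])
```

Close (target opening well below 40 mm) and lift.

```bash
python3 -m inch '[0,0,0,0,0,0,0.55,0,0,0,0,0,0,0.45,0,0,0,0,0,0,0.3,0,0,0,0,0,0,0.3,0,0,0,0,0,0,0.3]' 50; python3 -m inch '[0,0,-0.5,0,0,0,0.3,0,0,-1,0,0,0,0.3,0,0,-2,0,0,0,0.3,0,0,-3,0,0,0,0.3,0,0,-3,0,0,0,0.3]'; python3 -m inch '[0,0,-3,0,0,0,0.3,0,0,-1,0,0,0,0.3,0,0,0,0,0,0,0.3]'; python3 go.py 536 -341.5 165 0.103
```

```text
time_s: 3.95
eef_pos: [520.5, 305.6, 38.0]
orientation: [0.077, 0.997, 0.001, 0.001]
contact_force: [0.0, 3.8, 5.7]
width: 39.2
time_s: 4.58
eef_pos: [519.8, 304.5, 133.3]
orientation: [0.077, 0.997, -0.0, -0.0]
contact_force: [-0.2, 0.4, -2.8]
width: 39.0
time_s: 4.95
eef_pos: [520.1, 304.9, 172.4]
orientation: [0.077, 0.997, 0.0, 0.0]
contact_force: [-0.3, 0.3, -2.4]
width: 39.4
t 4.95 pos [520.1 304.9 172.4] psi -0.155 tilt 0.001 w 39.4 F [-0.3  0.3 -2.4] | turn -0.258 then cm [  5.07 -64.46   0.74] (before-turn axes [-11.54 -63.62   0.74])
```

```bash
python3 -m inch '[0,0,0,0,0,-0.129,0.3,0,0,0,0,0,-0.129,0.3,0.36,-2,0,0,0,0,0.3,0.36,-4,0,0,0,0,0.3,0.36,-4.5,0,0,0,0,0.3]'; python3 -m inch '[0.36,-4.5,0,0,0,0,0.3,0.36,-4.5,0,0,0,0,0.3,0.36,-4.5,0,0,0,0,0.3,0.36,-4.5,0,0,0,0,0.3,0.36,-4.5,0,0,0,0,0.3]'; python3 -m inch '[0.36,-4.5,0,0,0,0,0.3,0.36,-4.5,0,0,0,0,0.3,0.36,-4.5,0,0,0,0,0.3,0.36,-4.5,0,0,0,0,0.3,0.36,-4.5,0,0,0,0,0.3]';  python3 -m inch '[0.36,-4.5,0,0,0,0,0.3,0,-3,0,0,0,0,0.3,0,-1.5,0,0,0,0,0.3,0,0,0,0,0,0,0.3,0,0,0,0,0,0,0.3]';python3 go.py 536 -341.5 80 0.103
```

```text
time_s: 5.58
eef_pos: [519.2, 197.6, 171.1]
orientation: [-0.051, 0.999, -0.001, -0.001]
contact_force: [0.7, 0.1, -2.5]
width: 39.3
time_s: 6.2
eef_pos: [524.1, -28.5, 171.5]
orientation: [-0.05, 0.999, -0.0, -0.001]
contact_force: [0.1, 1.1, -3.0]
width: 39.3
time_s: 6.82
eef_pos: [529.1, -253.8, 171.4]
orientation: [-0.05, 0.999, 0.0, -0.001]
contact_force: [0.6, 0.1, -2.6]
width: 39.2
time_s: 7.45
eef_pos: [536.0, -340.7, 172.1]
orientation: [-0.052, 0.999, 0.0, -0.0]
contact_force: [0.8, -0.1, -2.0]
width: 39.2
t 7.45 pos [ 536.  -340.7  172.1] psi 0.103 tilt 0.001 w 39.2 F [ 0.8 -0.1 -2. ] | turn 0.000 then cm [ 0.   -0.09  9.21] (before-turn axes [ 0.   -0.09  9.21])
```

```bash
python3 -m inch '[0,-0.1,3,0,0,0,0.3,0,0,3,0,0,0,0.3,0,0,3,0,0,0,0.3,0,0,1.5,0,0,0,0.3,0,0,0.5,0,0,0,0.3]'; python3 -m inch '[0,0,0,0,0,0,0.3]'; python3 -c "
from h import *
a=save('top','t2');b=save('side','s2')
cv2.imwrite('pics/c4.png',np.hstack([cv2.resize(im[y:y+h,x:x+h],(400,400),interpolation=cv2.INTER_CUBIC) for im,x,y,h in((a,330,130,120),(b,280,210,150))])[:,:,::-1])"; python3 go.py 536 -341.5 47.5 0.103
```

```text
time_s: 8.07
eef_pos: [536.4, -342.0, 62.0]
orientation: [-0.052, 0.999, 0.0, -0.0]
contact_force: [0.6, -0.2, -2.1]
width: 39.3
time_s: 8.2
eef_pos: [536.9, -342.7, 63.0]
orientation: [-0.052, 0.999, -0.0, 0.0]
contact_force: [0.2, -0.5, -2.2]
width: 38.8
t 8.30 pos [ 537.1 -343.1   63.5] psi 0.103 tilt 0.002 w 39.1 F [ 0.2  0.3 -3.2] | turn 0.000 then cm [0.09 0.17 1.6 ] (before-turn axes [0.09 0.17 1.6 ])
```

View pics/c4.png

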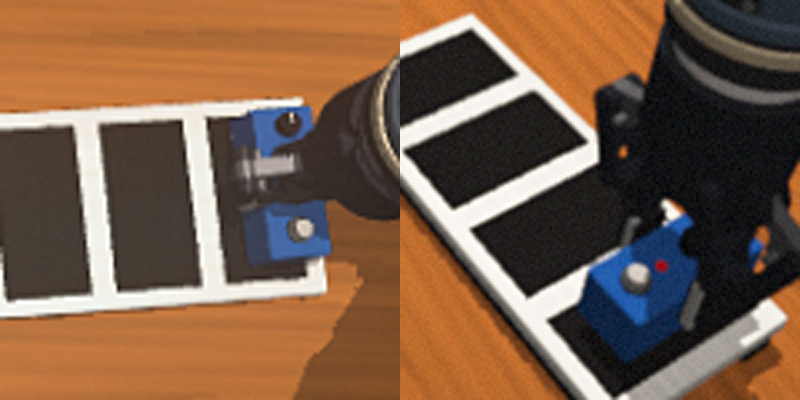

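The blue pedal hangs over the far pad, upright, and sits centred when its height is allowed for. Now I'll lower it gently.

```bash
python3 -m inch '[0,0.1,0.5,0,0,0,0.3,0,0,0.5,0,0,0,0.3,0,0,0.2,0,0,0,0.3,0,0,0.1,0,0,0,0.3,0,0,0,0,0,0,0.3]'; python3 -m inch '[0,0,0.1,0,0,0,0.3,0,0,0,0,0,0,0.3]';python3 -m inch '[0,0,0.1,0,0,0,0.3,0,0,0,0,0,0,0.3]'; python3 go.py 536 -341.5 47.5 0.103
```

```text
time_s: 8.93
eef_pos: [536.3, -341.9, 49.3]
orientation: [-0.052, 0.999, -0.0, -0.0]
contact_force: [-0.2, -0.1, -3.7]
width: 39.3
time_s: 9.18
eef_pos: [536.3, -341.8, 48.3]
orientation: [-0.052, 0.999, -0.0, -0.0]
contact_force: [-0.2, 0.1, -2.3]
width: 38.9
time_s: 9.43
eef_pos: [536.4, -341.9, 48.0]
orientation: [-0.052, 0.999, -0.0, 0.0]
contact_force: [-3.8, 0.9, 4.1]
width: 39.4
t 9.43 pos [ 536.4 -341.9   48. ] psi 0.103 tilt 0.001 w 39.4 F [-3.8  0.9  4.1] | turn 0.000 then cm [0.03 0.04 0.05] (before-turn axes [0.03 0.04 0.05])
```

Contact at +4 N. Release, lift, and check.

```bash
python3 -m inch '[0,0,0,0,0,0,0.5,0,0,0,0,0,0,0.6,0,0,0,0,0,0,0.7,0,0,0,0,0,0,0.7]'; python3 -m inch '[0,0,-1,0,0,0,0.7,0,0,-2,0,0,0,0.7,0,0,-3,0,0,0,0.7,0,0,-3,0,0,0,0.7,0,0,-3,0,0,0,0.7]';python3 -m inch '[0,4,0,0,0,0,0.7,0,4,0,0,0,0,0.7,0,4,0,0,0,0,0.7,0,4,0,0,0,0,0.7,0,4,0,0,0,0,0.7]';python3 -m inch '[0,4,0,0,0,0,0.7,0,4,0,0,0,0,0.7,0,4,0,0,0,0,0.7,0,4,0,0,0,0,0.7,0,4,0,0,0,0,0.7]'; python3 -c "
from h import *
a=save('top','t3');b=save('side','s3')
cv2.imwrite('pics/c5.png',np.hstack([cv2.resize(im[y:y+h,x:x+h],(400,400),interpolation=cv2.INTER_CUBIC) for im,x,y,h in((a,350,140,100),(b,310,250,125))])[:,:,::-1])"; python3 go.py 506.5 237.9 160 -0.12
```

```text
time_s: 9.93
eef_pos: [536.3, -341.8, 47.3]
orientation: [-0.052, 0.999, -0.0, -0.0]
contact_force: [-0.3, 0.1, 0.2]
width: 59.7
time_s: 10.55
eef_pos: [536.4, -341.8, 169.2]
orientation: [-0.052, 0.999, -0.0, 0.0]
contact_force: [0.2, 0.0, 0.4]
width: 59.5
time_s: 11.18
eef_pos: [515.6, -141.7, 168.2]
orientation: [-0.051, 0.999, -0.0, 0.001]
contact_force: [0.3, -0.1, 0.7]
width: 60.1
time_s: 11.8
eef_pos: [495.1, 57.3, 168.2]
orientation: [-0.052, 0.999, -0.0, 0.001]
contact_force: [0.4, 1.1, -0.9]
width: 59.9
t 11.90 pos [494.8  58.9 168.1] psi 0.107 tilt 0.001 w 59.5 F [-0.4 -1.1 -0. ] | turn 0.227 then cm [ 0.99 17.91  0.83] (before-turn axes [-3.06 17.67  0.83])
```

View pics/c5.png

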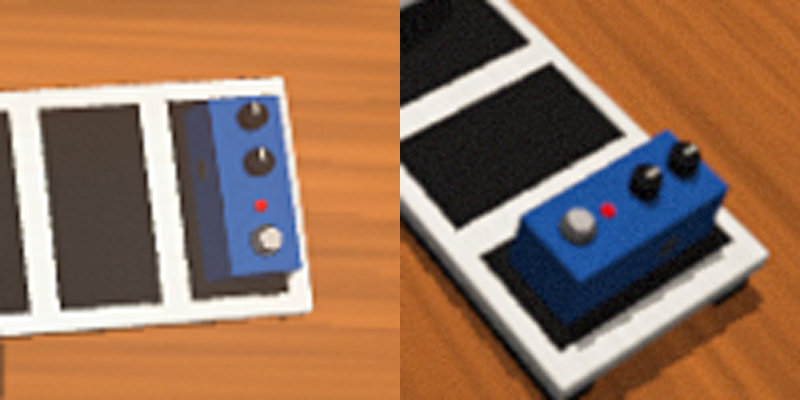

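```bash
cat > chk.py <<'E'
from h import *
np.set_printoptions(precision=1,suppress=True)
C=np.array([525.,-234.]); 
def chk(n,q,off,sc,z=66,cam="top"):
    w=np.array([onz(cam,np.array(p)/sc+np.array(off)-.4,z) for p in q])[:,:2]; l=(w[0]+w[1]-w[2]-w[3])/2
    y=.103; d=w.mean(0)-C; print(n,w.mean(0),"yaw %.3f len %.1f board xy"%(np.arctan2(l[1],l[0]),np.linalg.norm(l)),d@[np.cos(y),np.sin(y)],d@[-np.sin(y),np.cos(y)])
E
python3 -c "
from chk import *
chk('blue',[(208,99),(281,95),(300,270),(232,279)],(350,140),4)
chk('blue side',[(668-400,132),(727-400,185),(583-400,279),(519-400,221)],(310,250),3.2,66,'side')"
```

```text
blue [ 535.9 -340. ] yaw 0.088 len 92.7 board xy -0.047384077470809416 -106.5760341721739
blue side [ 537.8 -342.3] yaw 0.112 len 91.4 board xy 1.5516744151142134 -109.05858791285539
```

```bash
python3 -m inch '[0,0,0,0,0,0.114,0.7,0,0,0,0,0,0.113,0.7,0.25,4,0,0,0,0,0.7,0.25,4.5,0,0,0,0,0.7,0.25,4.5,0,0,0,0,0.7]'; python3 -m inch '[0.25,4.0,0,0,0,0,0.7,0,0.9,0,0,0,0,0.7,0,0,0,0,0,0,0.7]'; python3 go.py 506.5 237.9 36.5 -0.12
```

```text
time_s: 12.52
eef_pos: [504.2, 186.7, 168.1]
orientation: [0.062, 0.998, 0.0, 0.001]
contact_force: [-0.0, 0.6, -0.3]
width: 59.9
time_s: 12.9
eef_pos: [507.4, 234.7, 167.5]
orientation: [0.061, 0.998, -0.0, 0.0]
contact_force: [-0.3, 0.0, -0.2]
width: 59.6
t 12.90 pos [507.4 234.7 167.5] psi -0.123 tilt 0.000 w 59.6 F [-0.3  0.  -0.2] | turn -0.003 then cm [ 0.13  0.31 13.1 ] (before-turn axes [ 0.13  0.31 13.1 ])
```

```bash
python3 -m inch '[0.1,0.3,3,0,0,0,0.7,0,0,3,0,0,0,0.7,0,0,2,0,0,0,0.7,0,0,1,0,0,0,0.7,0,0,0,0,0,0,0.7]'; python3 -m inch '[0,0,1,0,0,0,0.7,0,0,1,0,0,0,0.7,0,0,0.7,0,0,0,0.7,0,0,0.7,0,0,0,0.7,0,0,0.6,0,0,0,0.7]';python3 -m inch '[0,0,0,0,0,0,0.7,0,0,0,0,0,0,0.7]'; python3 go.py 506.5 237.9 36.5 -0.12
```

```text
time_s: 13.52
eef_pos: [506.6, 237.0, 77.2]
orientation: [0.062, 0.998, -0.0, -0.0]
contact_force: [0.5, -0.5, 0.6]
width: 59.7
time_s: 14.15
eef_pos: [506.6, 238.0, 36.8]
orientation: [0.062, 0.998, -0.0, -0.0]
contact_force: [-0.7, 0.4, -0.4]
width: 59.5
time_s: 14.4
eef_pos: [506.8, 238.1, 37.4]
orientation: [0.062, 0.998, 0.0, 0.0]
contact_force: [0.7, 0.2, -0.5]
width: 59.7
t 14.40 pos [506.8 238.1  37.4] psi -0.124 tilt 0.000 w 59.7 F [ 0.7  0.2 -0.5] | turn -0.004 then cm [ 0.03 -0.02  0.09] (before-turn axes [ 0.03 -0.02  0.09])
```

Grip, lift, carry to L3 (528.5, −270).

```bash
python3 -m inch '[0,0,0,0,0,0,0.55,0,0,0,0,0,0,0.45,0,0,0,0,0,0,0.3,0,0,0,0,0,0,0.3,0,0,0,0,0,0,0.3]' 50; python3 -m inch '[0,0,-0.5,0,0,0,0.3,0,0,-1,0,0,0,0.3,0,0,-2,0,0,0,0.3,0,0,-3,0,0,0,0.3,0,0,-3,0,0,0,0.3]'; python3 -m inch '[0,0,-3,0,0,0,0.3,0,0,-1,0,0,0,0.3,0,0,0,0,0,-0.113,0.3,0,0,0,0,0,-0.113,0.3,0,0,0,0,0,0,0.3]'; python3 go.py 528.5 -270 170 0.103
```

```text
time_s: 15.02
eef_pos: [507.0, 238.3, 37.9]
orientation: [0.062, 0.998, 0.0, 0.0]
contact_force: [-0.7, 0.7, 6.1]
width: 39.4
time_s: 15.65
eef_pos: [506.5, 237.8, 133.5]
orientation: [0.062, 0.998, -0.0, -0.0]
contact_force: [-0.2, 0.8, -1.7]
width: 39.3
time_s: 16.27
eef_pos: [506.3, 237.8, 171.6]
orientation: [-0.051, 0.999, -0.0, -0.001]
contact_force: [0.1, -0.2, -1.7]
width: 39.5
t 16.27 pos [506.3 237.8 171.6] psi 0.101 tilt 0.001 w 39.5 F [ 0.1 -0.2 -1.7] | turn -0.002 then cm [  3.02 -50.74   0.19] (before-turn axes [  2.94 -50.75   0.19])
```

```bash
python3 -m inch '[0.25,-2,0,0,0,0,0.3,0.25,-4,0,0,0,0,0.3,0.25,-4.5,0,0,0,0,0.3,0.25,-4.5,0,0,0,0,0.3,0.25,-4.5,0,0,0,0,0.3]'; python3 -m inch '[0.25,-4.5,0,0,0,0,0.3,0.25,-4.5,0,0,0,0,0.3,0.25,-4.5,0,0,0,0,0.3,0.25,-4.5,0,0,0,0,0.3,0.25,-4.5,0,0,0,0,0.3]';  python3 -m inch '[0.25,-4.5,0,0,0,0,0.3,0.2,-3,0,0,0,0,0.3,0,-1,0,0,0,0,0.3,0,0,0,0,0,0,0.3,0,0,0,0,0,0,0.3]';python3 go.py 528.5 -270 48 0.103
```

```text
time_s: 16.9
eef_pos: [513.5, 40.4, 172.2]
orientation: [-0.05, 0.999, -0.0, -0.0]
contact_force: [1.0, -0.0, -1.9]
width: 39.2
time_s: 17.52
eef_pos: [523.7, -184.6, 172.2]
orientation: [-0.05, 0.999, -0.0, -0.0]
contact_force: [0.5, -0.5, -2.7]
width: 39.3
time_s: 18.15
eef_pos: [528.6, -266.5, 172.3]
orientation: [-0.051, 0.999, 0.0, -0.0]
contact_force: [-0.5, 0.7, -1.6]
width: 39.1
t 18.15 pos [ 528.6 -266.5  172.3] psi 0.102 tilt 0.001 w 39.1 F [-0.5  0.7 -1.6] | turn -0.001 then cm [ 0.04 -0.35 12.43] (before-turn axes [ 0.04 -0.35 12.43])
```

```bash
python3 -m inch '[0,-0.35,3,0,0,0,0.3,0,0,3,0,0,0,0.3,0,0,3,0,0,0,0.3,0,0,1.5,0,0,0,0.3,0,0,1.0,0,0,0,0.3]'; python3 -m inch '[0,0,0.5,0,0,0,0.3,0,0,0.2,0,0,0,0.3,0,0,0,0,0,0,0.3]'; python3 -m inch '[0,0,0.1,0,0,0,0.3,0,0,0,0,0,0,0.3]'; python3 go.py 528.5 -270 48 0.103
```

```text
time_s: 18.77
eef_pos: [529.4, -270.2, 57.1]
orientation: [-0.051, 0.999, -0.0, -0.0]
contact_force: [0.3, 0.5, -1.8]
width: 39.3
time_s: 19.15
eef_pos: [529.5, -271.0, 50.8]
orientation: [-0.051, 0.999, -0.0, 0.0]
contact_force: [-0.2, 0.6, -1.4]
width: 39.4
time_s: 19.4
eef_pos: [529.3, -270.9, 49.5]
orientation: [-0.051, 0.999, -0.0, 0.0]
contact_force: [0.1, -0.8, -2.6]
width: 39.5
t 19.40 pos [ 529.3 -270.9   49.5] psi 0.102 tilt 0.000 w 39.5 F [ 0.1 -0.8 -2.6] | turn -0.001 then cm [0.07 0.1  0.15] (before-turn axes [0.07 0.1  0.15])
```

```bash
python3 -m inch '[0,0,0.1,0,0,0,0.3,0,0,0,0,0,0,0.3]'; python3 -m inch '[0,0,0.1,0,0,0,0.3,0,0,0,0,0,0,0.3]'
```

```text
time_s: 19.65
eef_pos: [529.1, -270.8, 48.3]
orientation: [-0.051, 0.999, 0.0, -0.0]
contact_force: [1.1, 0.4, -2.4]
width: 39.5
time_s: 19.9
eef_pos: [529.3, -270.9, 47.9]
orientation: [-0.051, 0.999, -0.0, 0.0]
contact_force: [-2.6, 0.2, 5.0]
width: 39.5
```

Contact. Release, lift, go to green (503.3, 166.7).

```bash
python3 -m inch '[0,0,0,0,0,0,0.5,0,0,0,0,0,0,0.6,0,0,0,0,0,0,0.7,0,0,0,0,0,0,0.7]'; python3 -m inch '[0,0,-1,0,0,0,0.7,0,0,-2,0,0,0,0.7,0,0,-3,0,0,0,0.7,0,0,-3,0,0,0,0.7,0,0,-3,0,0,0,0.7]';python3 -m inch '[0,4,0,0,0,0,0.7,0,4,0,0,0,0,0.7,0,4,0,0,0,0,0.7,0,4,0,0,0,0,0.7,0,4,0,0,0,0,0.7]';python3 -m inch '[0,4,0,0,0,0,0.7,0,4,0,0,0,0,0.7,0,4,0,0,0,0,0.7,0,4,0,0,0,0,0.7,0,4,0,0,0,0.114,0.7]';python3 -m inch '[0,0,0,0,0,0.133,0.7,0,0,0,0,0,0,0.7]'; python3 -c "
from h import *
a=save('top','t4');b=save('side','s4')
"; python3 go.py 503.3 166.7 36.5 -0.142
```

```text
time_s: 20.4
eef_pos: [529.2, -270.9, 47.3]
orientation: [-0.051, 0.999, -0.0, -0.0]
contact_force: [0.7, 0.3, 0.1]
width: 59.7
time_s: 21.02
eef_pos: [529.2, -270.8, 169.1]
orientation: [-0.051, 0.999, -0.0, 0.0]
contact_force: [-0.3, 0.0, 0.5]
width: 60.2
time_s: 21.65
eef_pos: [508.7, -70.7, 168.2]
orientation: [-0.051, 0.999, -0.0, 0.0]
contact_force: [0.1, 0.6, -0.0]
width: 60.1
time_s: 22.28
eef_pos: [488.3, 128.4, 168.2]
orientation: [0.007, 1.0, 0.0, 0.001]
contact_force: [0.1, 0.1, -0.5]
width: 60.1
time_s: 22.52
eef_pos: [488.4, 127.6, 167.9]
orientation: [0.071, 0.997, 0.0, 0.0]
contact_force: [-0.4, -0.3, -0.0]
width: 59.8
t 22.62 pos [488.5 126.9 167.7] psi -0.142 tilt 0.001 w 59.6 F [-0.   0.   0.2] | turn -0.000 then cm [-0.89  4.15 13.12] (before-turn axes [-0.89  4.15 13.12])
```

```bash
python3 -m inch '[-0.5,2.2,0,0,0,0,0.7,-0.4,1.9,0,0,0,0,0.7,0,0,3,0,0,0,0.7,0,0,3,0,0,0,0.7,0,0,0,0,0,0,0.7]'; python3 go.py 503.3 166.7 36.5 -0.142; python3 -c "
from h import *
a=cv2.imread('pics/t4.png');b=cv2.imread('pics/s4.png')
cv2.imwrite('pics/c6.png',np.hstack([cv2.resize(im[y:y+h,x:x+h],(400,400),interpolation=cv2.INTER_CUBIC) for im,x,y,h in((a,330,135,100),(b,275,220,160))]))"
```

```text
time_s: 23.25
eef_pos: [502.1, 166.7, 105.4]
orientation: [0.072, 0.997, -0.001, -0.002]
contact_force: [-0.2, -0.9, 1.6]
width: 59.9
t 23.25 pos [502.1 166.7 105.4] psi -0.144 tilt 0.004 w 59.9 F [-0.2 -0.9  1.6] | turn -0.002 then cm [-0.14  0.03  6.89] (before-turn axes [-0.14  0.03  6.89])
```

View pics/c6.png

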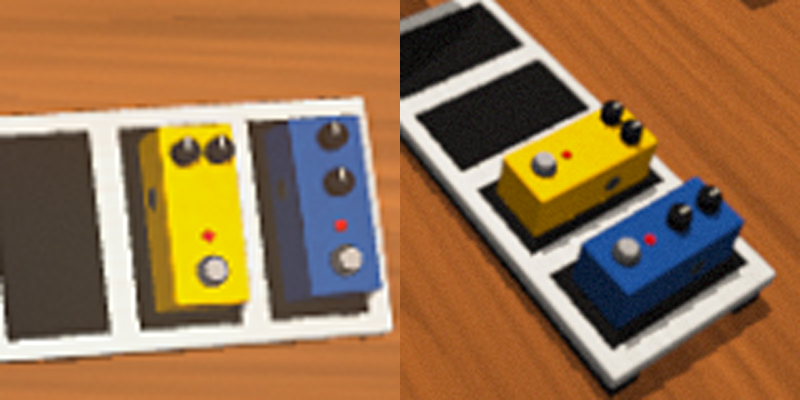

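Yellow and blue both stand upright and wholly on their pads. Now descend on green.

```bash
python3 -c "
from chk import *
chk('yellow',[(160,126),(230,124),(247,301),(172,310)],(330,135),4)"; python3 -m inch '[-0.05,0,2,0,0,0,0.7,0,0,1,0,0,0,0.7,0,0,1,0,0,0,0.7,0,0,0.8,0,0,0,0.7,0,0,0.8,0,0,0,0.7]'; python3 -m inch '[0,0,0.8,0,0,0,0.7,0,0,0.5,0,0,0,0.7,0,0,0,0,0,0,0.7,0,0,0,0,0,0,0.7]'; python3 go.py 503.3 166.7 36.5 -0.142
```

```text
yellow [ 528.6 -268.5] yaw 0.059 len 93.0 board xy 0.004503256469603478 -34.733784883550356
time_s: 23.88
eef_pos: [503.9, 166.3, 51.1]
orientation: [0.072, 0.997, 0.0, 0.0]
contact_force: [-0.1, 0.1, -0.1]
width: 59.8
time_s: 24.38
eef_pos: [503.9, 166.3, 38.5]
orientation: [0.072, 0.997, -0.0, 0.0]
contact_force: [0.1, 0.3, 0.5]
width: 59.7
t 24.38 pos [503.9 166.3  38.5] psi -0.145 tilt 0.000 w 59.7 F [0.1 0.3 0.5] | turn -0.003 then cm [0.06 0.03 0.2 ] (before-turn axes [0.06 0.03 0.2 ])
```

```bash
python3 -m inch '[0,0,0.1,0,0,0,0.55,0,0,0,0,0,0,0.45,0,0,0,0,0,0,0.3,0,0,0,0,0,0,0.3,0,0,0,0,0,0,0.3]' 50; python3 -m inch '[0,0,-0.5,0,0,0,0.3,0,0,-1,0,0,0,0.3,0,0,-2,0,0,0,0.3,0,0,-3,0,0,0,0.3,0,0,-3,0,0,0,0.3]'; python3 -m inch '[0,0,-3,0,0,0,0.3,0,0,-1,0,0,0,0.3,0,0,0,0,0,-0.124,0.3,0,0,0,0,0,-0.124,0.3,0,0,0,0,0,0,0.3]'; python3 go.py 521 -198 170 0.103
```

```text
time_s: 25.0
eef_pos: [504.0, 166.5, 37.7]
orientation: [0.072, 0.997, 0.0, 0.0]
contact_force: [-1.2, 1.4, 4.6]
width: 39.1
time_s: 25.62
eef_pos: [503.5, 166.1, 133.5]
orientation: [0.072, 0.997, -0.0, -0.0]
contact_force: [0.0, -0.0, -2.3]
width: 39.2
time_s: 26.25
eef_pos: [503.3, 166.1, 171.6]
orientation: [-0.051, 0.999, -0.0, -0.001]
contact_force: [0.0, -0.3, -2.4]
width: 38.7
t 26.25 pos [503.3 166.1 171.6] psi 0.102 tilt 0.001 w 38.7 F [ 0.  -0.3 -2.4] | turn -0.001 then cm [  1.98 -36.4    0.18] (before-turn axes [  1.95 -36.4    0.18])
```

```bash
python3 -m inch '[0.2,-2,0,0,0,0,0.3,0.2,-4,0,0,0,0,0.3,0.2,-4.5,0,0,0,0,0.3,0.2,-4.5,0,0,0,0,0.3,0.2,-4.5,0,0,0,0,0.3]'; python3 -m inch '[0.2,-4.5,0,0,0,0,0.3,0.2,-4.5,0,0,0,0,0.3,0.2,-4.0,0,0,0,0,0.3,0.2,-2.5,0,0,0,0,0.3,0.1,-1.3,0,0,0,0,0.3]';  python3 -m inch '[0,0,0,0,0,0,0.3,0,0,0,0,0,0,0.3]';python3 go.py 521 -198 48 0.103
```

```text
time_s: 26.88
eef_pos: [513.3, -31.0, 172.1]
orientation: [-0.05, 0.999, -0.0, -0.0]
contact_force: [1.1, 0.0, -2.8]
width: 39.4
time_s: 27.5
eef_pos: [521.4, -198.6, 172.0]
orientation: [-0.05, 0.999, -0.0, -0.0]
contact_force: [1.5, 0.7, -3.5]
width: 39.4
time_s: 27.75
eef_pos: [522.0, -196.0, 172.3]
orientation: [-0.052, 0.999, 0.0, -0.0]
contact_force: [-0.9, -0.3, -3.1]
width: 39.4
t 27.75 pos [ 522.  -196.   172.3] psi 0.103 tilt 0.001 w 39.4 F [-0.9 -0.3 -3.1] | turn 0.000 then cm [ 0.12 -0.19 12.43] (before-turn axes [ 0.12 -0.19 12.43])
```

```bash
python3 -m inch '[0.1,-0.15,3,0,0,0,0.3,0,0,3,0,0,0,0.3,0,0,3,0,0,0,0.3,0,0,1.5,0,0,0,0.3,0,0,1.0,0,0,0,0.3]'; python3 -m inch '[0,0,0.5,0,0,0,0.3,0,0,0.2,0,0,0,0.3,0,0,0,0,0,0,0.3]'; python3 -m inch '[0,0,0.1,0,0,0,0.3,0,0,0,0,0,0,0.3]'; python3 -m inch '[0,0,0.1,0,0,0,0.3,0,0,0,0,0,0,0.3]'; python3 go.py 521 -198 48 0.103
```

```text
time_s: 28.38
eef_pos: [521.6, -197.8, 57.0]
orientation: [-0.052, 0.999, 0.0, -0.0]
contact_force: [-0.0, 1.0, -3.1]
width: 39.0
time_s: 28.75
eef_pos: [521.7, -198.5, 50.8]
orientation: [-0.052, 0.999, -0.0, 0.0]
contact_force: [-0.6, -0.1, -2.6]
width: 39.2
time_s: 29.0
eef_pos: [521.5, -198.4, 49.5]
orientation: [-0.052, 0.999, -0.0, 0.0]
contact_force: [0.2, -1.1, -2.8]
width: 39.0
time_s: 29.25
eef_pos: [521.4, -198.4, 48.3]
orientation: [-0.052, 0.999, -0.0, -0.0]
contact_force: [0.1, -0.1, -3.1]
width: 39.4
t 29.25 pos [ 521.4 -198.4   48.3] psi 0.103 tilt 0.000 w 39.4 F [ 0.1 -0.1 -3.1] | turn 0.000 then cm [0.03 0.04 0.03] (before-turn axes [0.03 0.04 0.03])
```

```bash
python3 -m inch '[0,0,0.1,0,0,0,0.3,0,0,0,0,0,0,0.3]'
```

```text
time_s: 29.5
eef_pos: [521.4, -198.4, 47.7]
orientation: [-0.052, 0.999, -0.0, 0.0]
contact_force: [-2.8, -0.4, 3.7]
width: 39.4
```

```bash
python3 -m inch '[0,0,0,0,0,0,0.5,0,0,0,0,0,0,0.6,0,0,0,0,0,0,0.7,0,0,0,0,0,0,0.7]'; python3 -m inch '[0,0,-1,0,0,0,0.7,0,0,-2,0,0,0,0.7,0,0,-3,0,0,0,0.7,0,0,-3,0,0,0,0.7,0,0,-3,0,0,0,0.7]';python3 -m inch '[0,4,0,0,0,0,0.7,0,4,0,0,0,0,0.7,0,4,0,0,0,0,0.7,0,4,0,0,0,0,0.7,0,4,0,0,0,0,0.7]';python3 -m inch '[0,4,0,0,0,0,0.7,0,4,0,0,0,0,0.7,0,1.4,0,0,0,0.126,0.7,0,0,0,0,0,0.127,0.7,0,0,0,0,0,0,0.7]'; python3 -c "
from h import *
a=save('top','t5');b=save('side','s5')
cv2.imwrite('pics/c7.png',np.hstack([cv2.resize(im[y:y+h,x:x+h],(400,400),interpolation=cv2.INTER_CUBIC) for im,x,y,h in((a,290,130,120),(b,240,210,160))])[:,:,::-1])"; python3 go.py 490.3 94.3 36.5 -0.15
```

```text
time_s: 30.0
eef_pos: [521.4, -198.4, 47.3]
orientation: [-0.052, 0.999, -0.0, 0.0]
contact_force: [-0.3, 0.2, -0.3]
width: 59.7
time_s: 30.62
eef_pos: [521.4, -198.3, 169.1]
orientation: [-0.052, 0.999, -0.0, 0.0]
contact_force: [0.4, 0.9, 0.6]
width: 59.7
time_s: 31.25
eef_pos: [500.7, 1.8, 168.2]
orientation: [-0.052, 0.999, -0.0, 0.001]
contact_force: [0.0, 0.3, -0.5]
width: 59.5
time_s: 31.88
eef_pos: [491.1, 94.4, 167.9]
orientation: [0.074, 0.997, 0.0, 0.0]
contact_force: [-0.1, 0.5, 1.2]
width: 59.5
t 31.98 pos [491.2  94.  167.7] psi -0.147 tilt 0.000 w 59.9 F [ 0.6 -0.3  0.1] | turn 0.003 then cm [ 0.1   0.02 13.12] (before-turn axes [ 0.1   0.02 13.12])
```

View pics/c7.png

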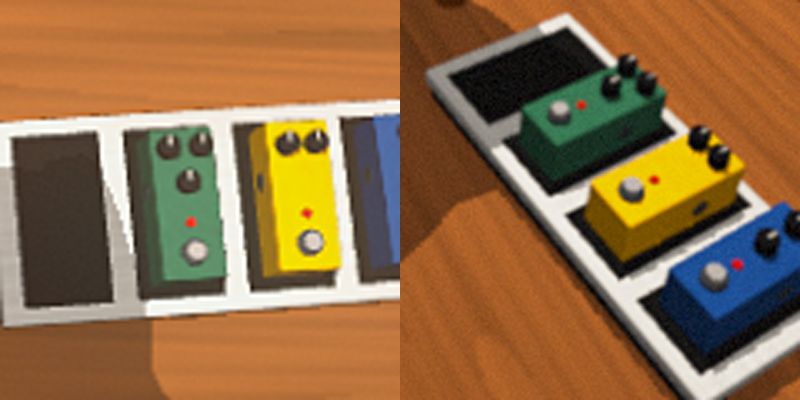

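Green is placed well, next to yellow and blue. Now red.

```bash
python3 -m inch '[0.1,0,3,0,0,0,0.7,0,0,3,0,0,0,0.7,0,0,2,0,0,0,0.7,0,0,1,0,0,0,0.7,0,0,1,0,0,0,0.7]'; python3 -m inch '[0,0,0.8,0,0,0,0.7,0,0,0.8,0,0,0,0.7,0,0,0.8,0,0,0,0.7,0,0,0.6,0,0,0,0.7,0,0,0,0,0,0,0.7]'; python3 go.py 490.3 94.3 36.5 -0.15
```

```text
time_s: 32.6
eef_pos: [490.5, 94.1, 67.3]
orientation: [0.075, 0.997, 0.0, 0.0]
contact_force: [-0.0, -1.2, 0.5]
width: 59.8
time_s: 33.22
eef_pos: [489.8, 94.2, 36.9]
orientation: [0.075, 0.997, -0.0, -0.0]
contact_force: [0.3, -0.4, -0.1]
width: 59.6
t 33.23 pos [489.8  94.2  36.9] psi -0.150 tilt 0.001 w 59.6 F [ 0.3 -0.4 -0.1] | turn 0.000 then cm [-0.05  0.02  0.04] (before-turn axes [-0.05  0.02  0.04])
```

```bash
python3 -m inch '[0,0,0,0,0,0,0.55,0,0,0,0,0,0,0.45,0,0,0,0,0,0,0.3,0,0,0,0,0,0,0.3,0,0,0,0,0,0,0.3]' 50; python3 -m inch '[0,0,-0.5,0,0,0,0.3,0,0,-1,0,0,0,0.3,0,0,-2,0,0,0,0.3,0,0,-3,0,0,0,0.3,0,0,-3,0,0,0,0.3]'; python3 -m inch '[0,0,-3,0,0,0,0.3,0,0,-1,0,0,0,0.3,0,0,0,0,0,-0.127,0.3,0,0,0,0,0,-0.126,0.3,0,0,0,0,0,0,0.3]'; python3 go.py 513.9 -126.3 170 0.103
```

```text
time_s: 33.85
eef_pos: [490.4, 94.5, 37.8]
orientation: [0.075, 0.997, 0.0, 0.0]
contact_force: [-1.5, 1.6, 6.1]
width: 39.0
time_s: 34.48
eef_pos: [489.9, 94.1, 133.6]
orientation: [0.075, 0.997, -0.0, -0.0]
contact_force: [-0.3, -0.3, -2.9]
width: 38.8
time_s: 35.1
eef_pos: [489.7, 94.1, 171.7]
orientation: [-0.051, 0.999, -0.0, -0.001]
contact_force: [-0.0, 0.6, -2.3]
width: 39.1
t 35.10 pos [489.7  94.1 171.7] psi 0.102 tilt 0.001 w 39.1 F [-0.   0.6 -2.3] | turn -0.001 then cm [ -0.15 -22.17   0.17] (before-turn axes [ -0.16 -22.17   0.17])
```

```bash
python3 -m inch '[-0.1,-2,0,0,0,0,0.3,0,-4,0,0,0,0,0.3,0,-4.5,0,0,0,0,0.3,0,-4.5,0,0,0,0,0.3,0,-4,0,0,0,0,0.3]'; python3 -m inch '[0,-2.2,0,0,0,0,0.3,0,-1,0,0,0,0,0.3,0,0,0,0,0,0,0.3,0,0,0,0,0,0,0.3]'; python3 go.py 513.9 -126.3 48 0.103
```

```text
time_s: 35.72
eef_pos: [510.5, -96.2, 171.9]
orientation: [-0.05, 0.999, -0.0, -0.0]
contact_force: [1.0, 1.2, -3.1]
width: 39.0
time_s: 36.22
eef_pos: [513.8, -125.6, 172.2]
orientation: [-0.052, 0.999, 0.0, -0.0]
contact_force: [0.2, 0.8, -2.5]
width: 39.1
t 36.23 pos [ 513.8 -125.6  172.2] psi 0.103 tilt 0.000 w 39.1 F [ 0.2  0.8 -2.5] | turn 0.000 then cm [-1.000e-02 -7.000e-02  1.242e+01] (before-turn axes [-1.000e-02 -7.000e-02  1.242e+01])
```

```bash
python3 -m inch '[0,0,3,0,0,0,0.3,0,0,3,0,0,0,0.3,0,0,3,0,0,0,0.3,0,0,1.5,0,0,0,0.3,0,0,1.0,0,0,0,0.3]'; python3 -m inch '[0,0,0.5,0,0,0,0.3,0,0,0.2,0,0,0,0.3,0,0,0,0,0,0,0.3]'; python3 -m inch '[0,0,0.1,0,0,0,0.3,0,0,0,0,0,0,0.3]'; python3 -m inch '[0,0,0.1,0,0,0,0.3,0,0,0,0,0,0,0.3]'; python3 go.py 513.9 -126.3 48 0.103
```

```text
time_s: 36.85
eef_pos: [514.1, -125.9, 57.0]
orientation: [-0.052, 0.999, -0.0, -0.0]
contact_force: [0.7, -0.1, -2.1]
width: 38.9
time_s: 37.22
eef_pos: [514.3, -126.6, 50.8]
orientation: [-0.052, 0.999, -0.0, 0.0]
contact_force: [-0.5, 0.1, -2.9]
width: 39.6
time_s: 37.48
eef_pos: [514.1, -126.5, 49.5]
orientation: [-0.052, 0.999, -0.0, 0.0]
contact_force: [0.3, -0.1, -2.8]
width: 39.1
time_s: 37.72
eef_pos: [513.9, -126.5, 48.3]
orientation: [-0.052, 0.999, -0.0, -0.0]
contact_force: [-0.9, -0.5, -2.9]
width: 39.1
t 37.73 pos [ 513.9 -126.5   48.3] psi 0.103 tilt 0.000 w 39.1 F [-0.9 -0.5 -2.9] | turn 0.000 then cm [0.   0.02 0.03] (before-turn axes [0.   0.02 0.03])
```

```bash
python3 -m inch '[0,0,0.1,0,0,0,0.3,0,0,0,0,0,0,0.3]'; python3 -m inch '[0,0,0,0,0,0,0.5,0,0,0,0,0,0,0.6,0,0,0,0,0,0,0.7,0,0,0,0,0,0,0.7]'; python3 -m inch '[0,0,-1,0,0,0,0.7,0,0,-2,0,0,0,0.7,0,0,-3,0,0,0,0.7,0,0,-3,0,0,0,0.7,0,0,-4,0,0,0,0.7]';python3 -m inch '[0,4,0,0,0,0,0.7,0,4,0,0,0,0,0.7,0,4,0,0,0,0,0.7,0,4,0,0,0,0,0.7,0,4,0,0,0,0,0.7]'; python3 -m inch '[0,4,0,0,0,0,0.7,0,4,0,0,0,0,0.7,0,2,0,0,0,0,0.7,0,0,0,0,0,0,0.7,0,0,0,0,0,0,0.7]'; python3 -c "
from h import *
a=save('top','t6');b=save('side','s6')
cv2.imwrite('pics/c8.png',np.hstack([cv2.resize(im[y:y+h,x:x+h],(400,400),interpolation=cv2.INTER_CUBIC) for im,x,y,h in((a,285,140,100),(b,230,170,200))])[:,:,::-1])"
```

```text
time_s: 37.98
eef_pos: [514.0, -126.5, 47.9]
orientation: [-0.052, 0.999, -0.0, 0.0]
contact_force: [-2.8, 0.5, 5.0]
width: 38.9
time_s: 38.48
eef_pos: [514.0, -126.5, 47.3]
orientation: [-0.052, 0.999, -0.0, -0.0]
contact_force: [0.6, -0.8, -0.4]
width: 59.4
time_s: 39.1
eef_pos: [513.5, -126.4, 178.6]
orientation: [-0.052, 0.999, 0.0, -0.0]
contact_force: [0.2, 0.1, -0.4]
width: 59.7
time_s: 39.72
eef_pos: [493.2, 73.7, 178.1]
orientation: [-0.052, 0.999, -0.0, 0.0]
contact_force: [1.6, -0.1, 0.7]
width: 59.7
time_s: 40.35
eef_pos: [483.1, 171.5, 177.7]
orientation: [-0.052, 0.999, -0.0, 0.0]
contact_force: [-0.6, -0.5, 0.3]
width: 59.8
```

View pics/c8.png

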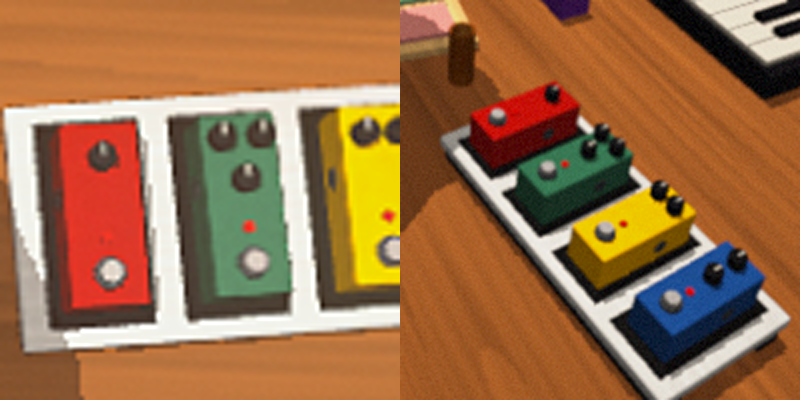

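View pics/t6.png

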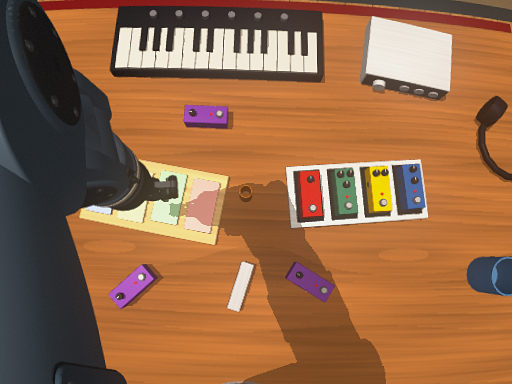

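The pads read red, green, yellow, blue from left to right, all upright, and the slide is still at (246,194). I'll check the numbers, then hand in.

```bash
python3 -c "
from chk import *
chk('red',[(58,124),(135,120),(153,303),(73,309)],(285,140),4)
chk('green',[(198,116),(273,113),(292,291),(216,297)],(285,140),4)
print(env.observe()['contact_force'])
order.finish_job()"
```

```text
red [ 514.4 -125.8] yaw 0.095 len 93.1 board xy 0.5541904138370075 108.70442446835781
green [ 521.6 -197. ] yaw 0.095 len 91.6 board xy 0.41816759963402017 37.2001618774147
[0.  0.2 0.4]
the job is handed in; nothing more can be done
```

All four pedals are on the pedalboard in reverse order, and the job is handed in; no verdict was reported. On the tray they ran blue, yellow, green, red from left to right. On the pads they now run red, green, yellow, blue.

- **Position:** by the last picture measurements, every pedal's centre is within about 2 mm of its pad's centre. Their angles are within about 0.05 rad of the board's, yellow being furthest off.
- **Setting down:** each touched down with an upward push of about 4–5 N, was released, and looked upright in the final pictures.
- **Slide:** the glass slide is standing, at the same pixel in the top view as at the start.
- **Time and contact:** the job took about 40 s, and the tool force was near zero at the end.

**Disagreements:** the two views put the heights 1.5–5.5 mm off the stated ones: pedal tops at 58–61 mm against 56, pads at 26–28 mm against 30. For blue, the two views differed by about 2.5 mm. I felt for contact when setting down, so neither mattered. No checks failed.

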